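# Set the short sender on the test seat with its connector at the index

## Robot

A 6-joint arm with a two-finger parallel gripper is mounted at the origin on the work surface. World frame = base frame: x ahead of the robot, y to its left, z up, the work surface at z = 0. Lengths are in m, angles in degrees, forces in N, time in s.
With the tool pointing down it reaches from about 0.325 to 1 m from the base axis. Payload 5.1 kg.
Tool frame: the origin (TCP) lies at the very end of the fingers, on their centre line; the grasp point (between the pads) lies 19 mm behind it (bot.grip_point_offset is the distance from the TCP to the grasp point, in m); z points along the fingers, y is the line along which they close (so a half turn about z gives the same grasp; the last joint's range is limited). The gripper opens to 85 mm and grips with 20 to 120 N. Pads are 22 mm wide; open, the fingers measure 114 mm over their backs; the gripper's body (76 mm by 85 mm) begins 54 mm behind the grasp point. The pads swing forward as they close: fully open they stand 13 mm farther back than shut.
Start: joints at [-73.316, 7.093, 94.555, -0, 78.352, -4.733], TCP at [0.237, -0.605, 0.231] pointing down, gripper open.
Joint ranges: [-149.61, 149.61], [-58.7, 133.49], [1.44, 155.28], [-77.14, 257.14], [18.33, 153.61], [-166.67, 166.67]. Speed limits (degrees/s): [147.25, 147.25, 180, 180, 180, 180].

## Interface

Orientations are given as a 3x3 rotation matrix whose columns are the frame's x, y, z axes.
In Python, from rig import bot gives the robot as it stands.
- The arm moves only by the tool move_arm, never from a script. Its arguments are lists of equal length, an entry for each row: "delta_pos": the shift along the tool's x, y, z in cm, a list of three; "twist": the turn about the tool's z in degrees; "grip": the gripper command: -1 is shut, 1 is fully open, values between are in proportion. In form: {"delta_pos": [[dx, dy, dz], ...], "twist": [twist, ...], "grip": [grip, ...]}. A call has exactly 8 rows; each row is the pose to reach, as a shift and turn from the pose commanded when the call began, along the tool's axes at that moment; what a row does not reach only later rows make up. A row lasts 1/10 s, in which the tool goes at most 50 mm and 8.59 degrees, less where a joint would pass 70% of its speed; a pose out of reach is approached as far as the arm can. A call with a gripper value outside its range is refused whole. The fingers move at their own pace and stop on an object; the grip force is fixed at half the most. Time passes only in rows, so rows that repeat a pose let the fingers close, or fill a call up. It gives the time, the measured TCP pose, the force, the opening and the grip force at its end, in the units of the state.
- bot.read_state(): the state, without advancing time (a new reading comes with each control period).
- bot.grab_frame(name): name is "scene" or "top"; returns (picture, depth): 480x640x3 uint8, red, green, blue; 480x640 float32, m along the optical axis (not along the pixel's ray), 0 where there is no reading.
- bot.camera_info(name): a dict with "K" (3x3 intrinsics, pixels), "k1" (the pictures are not rectified: a ray, as slopes to the right and down, at radius r is drawn at 1 + k1 r^2 times it, then the intrinsics apply), "R" (3x3) and "t" (3): a world point X has camera coordinates R X + t. Camera axes: x right, y down, z forward; pixel columns grow to the right and rows downward; lengths in m; the calibration is good to about 2 mm. A picture is of the moment at which its call begins. camera_info takes no time and is no camera call.
- bot.sign_off(): hands the job in; it is judged then, once.
The state is a dict: "time": time; "joint_pos": joint angles; "qd": joint speeds; "joint_efforts": joint torques, N m; "eef_pos": TCP position; "tool_rot": TCP orientation; "wrist_force": force on the tool from outside, world axes, zero at the start; "torque": the same for the moment, N m; "finger_gap": opening from 0.0 (shut) to 1.0 (fully open); "grip_force": force on a finger pad.
Only numpy, scipy, OpenCV 4.12 (cv2) and the standard library are available. Lean on these libraries where they do the work, as an engineer would, in place of code of your own. Each camera call takes 0.05 s, during which the arm holds its last target. There are 200 camera calls.

## Task

Put the shorter of the two flanged senders upright on its flange in the middle of the round aluminium test seat, turned so that its side connector points at the pointed index block on the seat's rim. Set it down gently, and leave the taller sender where it stands.

Things in the scene. Friction and masses are not known exactly. Their poses are not given: they have to be found in the camera images.
- short_sender: Steel sender, 75 mm tall, 0.3 kg, loose on its flange (60 mm across, 10 thick). Above: round neck 28 mm across, then from 45 to 75 mm height a hexagon head, 30 mm across flats (grip here). A black connector 18 mm wide sticks out of the neck to 44 mm from the axis, at 20 to 36 mm height. Origin: centre of underside; z up; x along the connector. Head flats face its y axis and every 60 degrees on.
- connector_tip (a point): Middle of the outer end of the short sender's connector, 44 mm out along the sender's x axis and 28 mm above its underside.
- tall_sender: The taller sender, to be left alone: same flange, connector and hexagon head, but with a 65 mm neck, 105 mm tall in all. Origin: centre of the flange's underside; z up; x points along its connector.
- test_seat: Fixed aluminium base, 150 mm across, 8 thick, with a raised flat seat 84 mm across, top 16 mm above the bench, with a thin dark circle (66 mm) and a dark line from the middle to the index: a dark steel block near the rim, 18 mm wide, 47 to 72 mm from the middle, top 28 mm above the bench, its point looking inwards. Origin: centre of underside, on the bench; z up; x from middle to index.
There are look-alikes about, which are no part of the job. What is shaped like the short_sender but brown or orange is not meant.

How it is judged:
By the outcome, as a careful person would: the job done as asked, in the order asked, and still so for the second after the job is handed in, with the robot touching nothing.
It also fails if it takes over 34 s, if anything falls off the work surface, if the arm or the gripper's body presses on something with over 40 N, if the wrist force passes 120 N, or if a joint passes its speed limit or range.

## Working session

There is one attempt and no reset: what is moved stays moved. The work goes in short steps, Python scripts to look and compute and a tool call to move; the robot and the scene stay as the last step left them, time stands still between calls to the robot, and variables do not carry over. Pictures are saved under pics/ and viewed, at most 10 in all, crops included, and the job is handed in when it is done.

Besides the shell and the picture viewer there is one more tool, called after ">>>" as name(argument=value, ...), one argument or row to a line, values as JSON. move_arm: Moves the arm, as the interface text tells. Its arguments: {"type":"object","properties":{"delta_pos":{"type":"array"},"twist":{"type":"array"},"grip":{"type":"array"}},"required":["delta_pos","twist","grip"]}

```bash
mkdir -p pics
python3 - <<'E'
from rig import bot
import cv2,numpy as np
for n in("scene","top"):
    p,d=bot.grab_frame(n); cv2.imwrite(f"pics/{n}0.png",p[:,:,::-1]); np.save(f"{n}_d.npy",d)
    c=bot.camera_info(n); print(n,c)
s=bot.read_state(); print(s["eef_pos"],s["tool_rot"],s["time"])
E
```

```text
scene {'K': array([[562.73192607,   0.        , 313.12950512],
       [  0.        , 562.73192607, 243.7479241 ],
       [  0.        ,   0.        ,   1.        ]]), 'k1': 0.0520414933407549, 'R': array([[-0.7306791 ,  0.68250889, -0.01701968],
       [ 0.43574953,  0.44702288, -0.78121245],
       [-0.52557626, -0.57823192, -0.62403321]]), 't': array([ 0.400969  , -0.17654961,  1.41466093])}
top {'K': array([[544.30341892,   0.        , 320.06044462],
       [  0.        , 544.30341892, 246.31602647],
       [  0.        ,   0.        ,   1.        ]]), 'k1': -0.026853513977451046, 'R': array([[-0.02703419, -0.9991022 , -0.03261806],
       [-0.98026339,  0.03288875, -0.19494106],
       [ 0.19583881,  0.02670421, -0.98027243]]), 't': array([0.03646719, 0.51306081, 0.99585984])}
[ 0.23717415 -0.6046064   0.23016584] [[ 9.30944454e-01  3.65160457e-01 -5.13580543e-04]
 [ 3.65160773e-01 -9.30942718e-01  1.80704733e-03]
 [ 1.81748162e-04 -1.86980016e-03 -9.99998235e-01]] 0.1
```

View pics/top0.png

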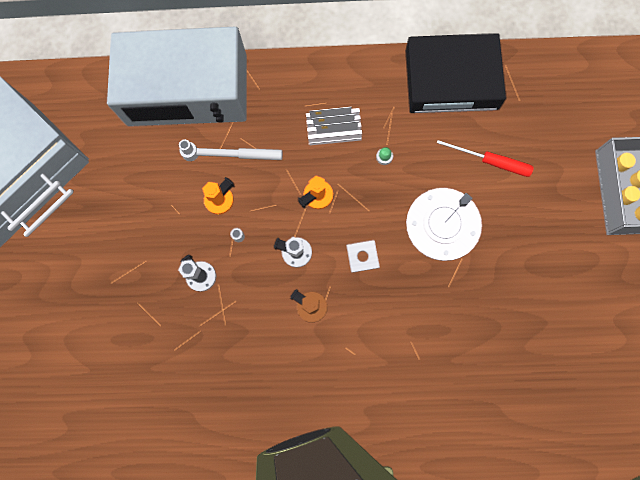

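View pics/scene0.png

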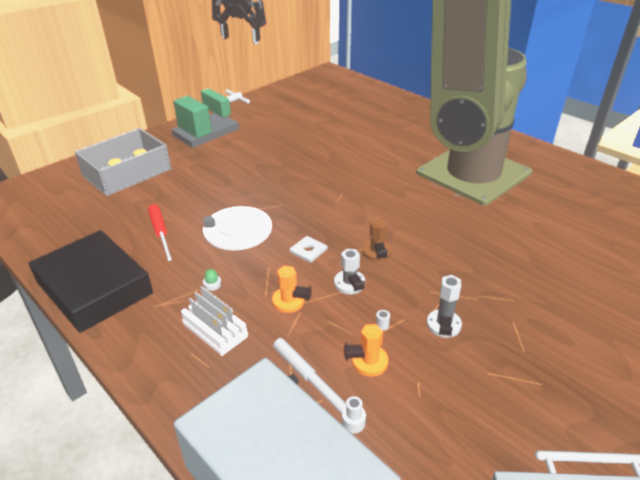

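The top view shows the short sender at about (296,250) with its connector towards (280,244), and the tall one at (195,272). The seat is at (445,223) with its index at (464,200). The orange and brown pieces are decoys.

```bash
cat > h.py <<'E'
import numpy as np,cv2
from rig import bot
def rays(n,uv):
    c=bot.camera_info(n);K=c["K"];uv=np.atleast_2d(uv).astype(float)
    m=(uv-[K[0,2],K[1,2]])/[K[0,0],K[1,1]];s=m.copy()
    for _ in range(8): s=m/(1+c["k1"]*(s**2).sum(1,keepdims=True))
    return np.c_[s,np.ones(len(s))],c
def plane(n,uv,z):
    r,c=rays(n,uv);o=-c["R"].T@c["t"];d=r@c["R"]
    return o+d*((z-o[2])/d[:,2])[:,None]
def cloud(n,d):
    v,u=np.mgrid[:480,:640];r,c=rays(n,np.c_[u.ravel(),v.ravel()])
    return ((r*d.ravel()[:,None]-c["t"])@c["R"]).reshape(480,640,3)
def proj(n,X):
    c=bot.camera_info(n);p=np.atleast_2d(X)@c["R"].T+c["t"];s=p[:,:2]/p[:,2:]
    s=s*(1+c["k1"]*(s**2).sum(1,keepdims=True));return s*c["K"][0,0]+c["K"][:2,2]
E
python3 - <<'E'
from h import *
for n,f in(("top",1),("scene",1)):
    p=cv2.imread(f"pics/{n}0.png");d=np.load(f"{n}_d.npy");W=cloud(n,d)
    s=plane("top",[[296,250]],.03)[0];q=plane("top",[[445,223]],.012)[0]
    g=p.max(2).astype(int)
    sat=(p.max(2).astype(int)-p.min(2))
    near=np.hypot(W[...,0]-s[0],W[...,1]-s[1])<.06
    for nm,m in(("head",near&(W[...,2]>.069)&(sat<50)),("conn",near&(g<70)&(W[...,2]>.015)),("connTop",near&(g<70)&(W[...,2]>.032)&(W[...,2]<.04)),("flange",near&(W[...,2]>.004)&(W[...,2]<.014)&(sat<50)&(g>120))):
        P=W[m];print(n,nm,m.sum(),P.mean(0).round(4) if len(P) else'', P.min(0).round(4) if len(P) else'',P.max(0).round(4) if len(P) else '')
    near=np.hypot(W[...,0]-q[0],W[...,1]-q[1])<.1
    m=(near&(sat<50)&(W[...,2]<.04)).astype(np.uint8)
    k=max(cv2.findContours(m,0,1)[0],key=cv2.contourArea)[:,0]
    P=plane(n,k,.008);e=cv2.fitEllipse(P[:,:2].astype(np.float32)*1000);print("seat",e)
    m=near&(g<110)&(W[...,2]>.02)&(sat<50);P=W[m];print("idx",m.sum(),P.mean(0).round(4),P[:,2].max())
    cr=np.zeros((10,10,3))
    for i,(c,r) in enumerate(((s,45),(q,50))):
        u=proj(n,c)[0].astype(int);a=p[u[1]-r:u[1]+r,u[0]-r:u[0]+r]
        a=cv2.resize(a,(400,400),interpolation=2);cr=a if i==0 else np.hstack([cr,a]);print(u,r)
    cv2.imwrite(f"pics/{n}c.png",cr)
E
```

```text
top head 226 [0.5123 0.0688 0.075 ] [0.4961 0.0541 0.0693] [0.5294 0.0847 0.0811]
top conn 117 [0.5205 0.0963 0.0347] [0.4973 0.057  0.022 ] [0.5353 0.1117 0.046 ]
top connTop 96 [0.5226 0.0987 0.0355] [0.4994 0.057  0.0321] [0.5347 0.1117 0.0398]
top flange 359 [0.5044 0.0646 0.0096] [0.4835 0.0403 0.0043] [0.5409 0.0985 0.014 ]
seat ((561.3865356445312, -227.45855712890625), (148.7100372314453, 150.93751525878906), 37.090511322021484)
idx 14 [ 0.5986 -0.2657  0.0242] 0.028280898046913385
[296 250] 45
[445 223] 50
scene head 185 [0.5161 0.0695 0.0751] [0.4982 0.0515 0.069 ] [0.5324 0.0841 0.0796]
scene conn 0   
scene connTop 0   
scene flange 260 [0.5262 0.068  0.0095] [0.4829 0.0373 0.004 ] [0.5449 0.0984 0.0139]
seat ((566.1861572265625, -227.92991638183594), (153.32077026367188, 162.4528045654297), 159.67861938476562)<stdin>:14: RuntimeWarning: Mean of empty slice.
  ret = um.true_divide(
Traceback (most recent call last):
ValueError: zero-size array to reduction operation maximum which has no identity
```

View pics/topc.png

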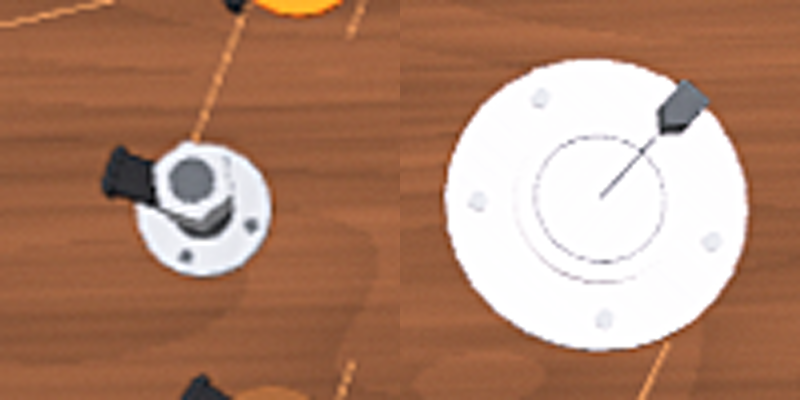

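Run:
```python
from h import *
n="top"
S=lambda x,y:[251+(x+.5)/4.4444-.5,205+(y+.5)/4.4444-.5]
Q=lambda x,y:[395+(x-400+.5)/4-.5,173+(y+.5)/4-.5]
p=cv2.imread("pics/top0.png");h=cv2.cvtColor(p,cv2.COLOR_BGR2HSV)
P=lambda l,z:plane(n,l,z)[:,:2].round(4)
print("head",P([S(193,180)],.075))
m=((h[...,1]<60)&(h[...,2]>80)).astype(np.uint8)
k=[c for c in cv2.findContours(m,0,1)[0] if cv2.pointPolygonTest(c,(300.,258.),False)>0][0][:,0]
F=plane(n,k,.010)[:,:2]
F=F[(k[:,1]>252)|(k[:,0]>308)]
# circle lsq r=30mm
from scipy.optimize import least_squares as L
print("flange",L(lambda c:np.hypot(*(F-c[:2]).T)-c[2],[.505,.066,.03],loss="soft_l1",f_scale=.001).x.round(4))
c=P([S(121,147),S(103,190),S(158,160)],.036);print("conn corners",c,c[:2].mean(0))
q=P([Q(600,199),Q(600,197),Q(660,135)],.016);i=P([Q(697,91)],.028);print("seat",q,i)
for a,b in((q[1],q[2]),(q[0],i[0]),(np.array([.5614,-.2275]),i[0])): print(np.degrees(np.arctan2(*(b-a)[::-1])))
print("tall",P([[195,275]],.03),"orange",P([[317,195],[312,308]],.03))
# scene: head top
p=cv2.imread("pics/scene0.png");a=cv2.resize(p[170:310,190:400],(800,533),interpolation=2);cv2.imwrite("pics/sc.png",a)
s=bot.read_state()["tool_rot"];print("toolx yaw",np.degrees(np.arctan2(s[1,0],s[0,0])))
```

```text
head [[0.5131 0.0692]]
flange [0.5124 0.0695 0.0293]
conn corners [[0.537  0.1038]
 [0.5179 0.1119]
 [0.5306 0.0875]] [0.52745 0.10785]
seat [[ 0.5613 -0.2279]
 [ 0.5623 -0.2279]
 [ 0.5932 -0.2602]] [[ 0.6119 -0.2774]]
-46.269002763472905
-44.370401391589745
-44.657599019247534
tall [[0.4691 0.2682]] orange [[0.623  0.0248]
 [0.3979 0.0403]]
toolx yaw 21.417477650144892
```

View pics/sc.png

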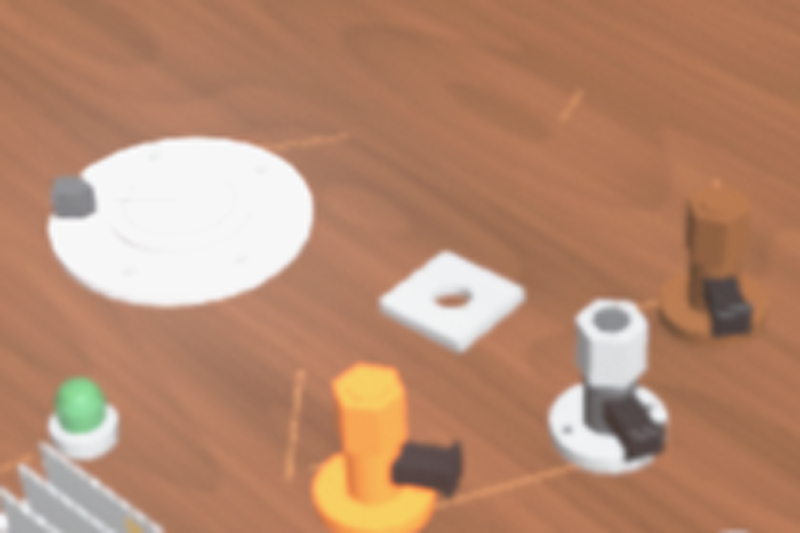

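The seat crop shows its centre circle at about (600,199) and the index at about (697,91). In the sender crop the head bore is at (193,180) and the connector end at (112,168). The scene crop agrees: the grey short sender stands at (610,400) with its connector to the lower right. The sender is at about (0.513, 0.069), yaw 68°, and the seat at (0.561, -0.228), yaw -45°.

```bash
cat > go.py <<'E'
import sys;from h import *
x,y,z,phi=map(float,sys.argv[1:5]);s=bot.read_state();R=s["tool_rot"]
f=np.degrees(np.arctan2(R[1,0],R[0,0]));tw=-(phi-f)
print("d",(R.T@(np.array([x,y,z])-s["eef_pos"])*100).round(2),"twist",round((tw+180)%360-180,2),"at",s["eef_pos"].round(4),round(f,2),"t",s["time"],"q6",s["joint_pos"][5],"F",np.round(s["wrist_force"],1),"gap",s["finger_gap"],s["grip_force"])
E
python3 go.py .5127 .0694 .20 68
```

```text
d [ 50.26 -52.68   3.12] twist -46.58 at [ 0.2372 -0.6046  0.2302] 21.42 t 0.1 q6 -4.733444687281166 F [-0.9  0.5 -0.1] gap 1.0012609624085802 0.0
```

>>> move_arm(
  delta_pos=[
    [50.3, -52.7, 3.1],
    [50.3, -52.7, 3.1],
    [50.3, -52.7, 3.1],
    [50.3, -52.7, 3.1],
    [50.3, -52.7, 3.1],
    [50.3, -52.7, 3.1],
    [50.3, -52.7, 3.1],
    [50.3, -52.7, 3.1],
  ],
  twist=[-46.6, -46.6, -46.6, -46.6, -46.6, -46.6, -46.6, -46.6],
  grip=[0.4, 0.4, 0.4, 0.4, 0.4, 0.4, 0.4, 0.4],
)

```text
time: 0.9
eef_pos: [0.3887, -0.2332, 0.2139]
tool_rot: [[0.375, 0.927, 0.0], [0.927, -0.375, 0.0], [0.0, -0.0, -1.0]]
wrist_force: [0.2, -0.5, 0.1]
finger_gap: 0.699
grip_force: 0.0
```

```bash
python3 go.py .5127 .0694 .20 68
```

```text
d [32.7   0.15  1.39] twist -0.02 at [ 0.3887 -0.2332  0.2139] 67.98 t 0.9 q6 -15.741061538779357 F [ 0.2 -0.5  0.1] gap 0.69926815450455 0.0
```

>>> move_arm(
  delta_pos=[
    [32.7, 0.1, 1.4],
    [32.7, 0.1, 1.4],
    [32.7, 0.1, 1.4],
    [32.7, 0.1, 1.4],
    [32.7, 0.1, 1.4],
    [32.7, 0.1, 1.4],
    [32.7, 0.1, 1.4],
    [32.7, 0.1, 1.4],
  ],
  twist=[0, 0, 0, 0, 0, 0, 0, 0],
  grip=[0.4, 0.4, 0.4, 0.4, 0.4, 0.4, 0.4, 0.4],
)

```text
time: 1.7
eef_pos: [0.5121, 0.0705, 0.1995]
tool_rot: [[0.37, 0.929, -0.001], [0.929, -0.37, 0.001], [0.0, -0.002, -1.0]]
wrist_force: [-0.4, 0.2, -0.3]
finger_gap: 0.699
grip_force: 0.0
```

```bash
python3 go.py .5127 .0694 .12 68
python3 - <<'E'
from h import *
p,d=bot.grab_frame("scene");a=cv2.resize(p[150:330,260:500,::-1],(800,600),interpolation=2);cv2.imwrite("pics/s1.png",a)
E
```

```text
d [-0.08  0.11  7.95] twist 0.28 at [0.5121 0.0705 0.1995] 68.28 t 1.7 q6 23.571693033591057 F [-0.4  0.2 -0.3] gap 0.6991147063001092 0.0
```

View pics/s1.png

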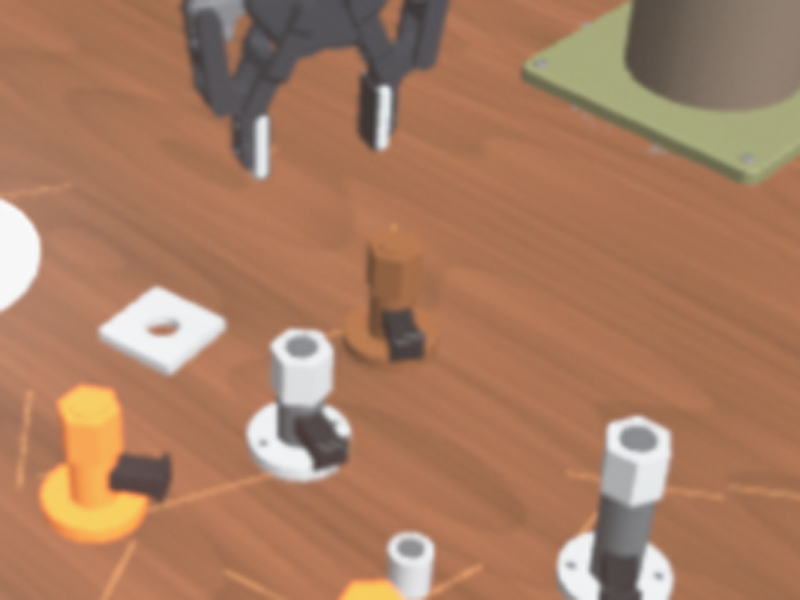

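The gripper hangs centred above the short sender at (300,390), with its closing line across the connector direction. Descending.

>>> move_arm(
  delta_pos=[
    [-0.1, 0.1, 3],
    [-0.1, 0.1, 6],
    [-0.1, 0.1, 9],
    [-0.1, 0.1, 11.5],
    [-0.1, 0.1, 13.5],
    [-0.1, 0.1, 15],
    [-0.1, 0.1, 15.6],
    [-0.1, 0.1, 15.6],
  ],
  twist=[0.3, 0.3, 0.3, 0.3, 0.3, 0.3, 0.3, 0.3],
  grip=[0.4, 0.4, 0.4, 0.4, 0.4, 0.4, 0.4, 0.4],
)

```text
time: 2.55
eef_pos: [0.512, 0.0657, 0.0438]
tool_rot: [[0.38, 0.925, -0.001], [0.925, -0.38, -0.0], [-0.001, -0.001, -1.0]]
wrist_force: [1.1, 0.8, -0.3]
finger_gap: 0.699
grip_force: 0.0
```

```bash
python3 go.py .5127 .0694 .043 68
```

```text
d [ 0.37 -0.08  0.08] twist -0.33 at [0.512  0.0657 0.0438] 67.67 t 2.55 q6 23.69321283088996 F [ 1.1  0.8 -0.3] gap 0.6986241794562584 0.0
```

>>> move_arm(
  delta_pos=[
    [0.2, 0, 0],
    [0.2, 0, 0],
    [0.2, 0, 0],
    [0.2, 0, 0],
    [0.2, 0, 0],
    [0.2, 0, 0],
    [0.2, 0, 0],
    [0.2, 0, 0],
  ],
  twist=[0, 0, 0, 0, 0, 0, 0, 0],
  grip=[0.4, 0.4, 0.4, 0.4, 0.4, 0.4, 0.4, 0.4],
)

```text
time: 3.35
eef_pos: [0.5132, 0.0682, 0.0443]
tool_rot: [[0.379, 0.925, -0.0], [0.925, -0.379, 0.0], [-0.0, -0.0, -1.0]]
wrist_force: [-0.2, 0.2, -0.1]
finger_gap: 0.701
grip_force: 0.0
```

```bash
python3 go.py .5127 .0694 .043 68
```

```text
d [ 0.09 -0.1   0.13] twist -0.28 at [0.5132 0.0682 0.0443] 67.72 t 3.35 q6 23.906938179755734 F [-0.2  0.2 -0.1] gap 0.7010300402347889 0.0
```

Good: settled within 1 mm. Small correction, then close.

>>> move_arm(
  delta_pos=[
    [0.1, -0.1, 0.1],
    [0.1, -0.1, 0.1],
    [0.1, -0.1, 0.1],
    [0.1, -0.1, 0.1],
    [0.1, -0.1, 0.1],
    [0.1, -0.1, 0.1],
    [0.1, -0.1, 0.1],
    [0.1, -0.1, 0.1],
  ],
  twist=[0, 0, 0, 0, 0, 0, 0, 0],
  grip=[0.4, 0.3, 0.2, 0.1, 0, -0.2, -0.3, -0.5],
)

```text
time: 4.15
eef_pos: [0.5133, 0.0694, 0.0437]
tool_rot: [[0.379, 0.925, 0.001], [0.925, -0.379, -0.0], [0.0, 0.001, -1.0]]
wrist_force: [1.8, -0.8, 1.3]
finger_gap: 0.341
grip_force: 59.8
```

>>> move_arm(
  delta_pos=[
    [0, 0, 0],
    [0, 0, 0],
    [0, 0, 0],
    [0, 0, 0],
    [0, 0, 0],
    [0, 0, 0],
    [0, 0, 0],
    [0, 0, 0],
  ],
  twist=[0, 0, 0, 0, 0, 0, 0, 0],
  grip=[-0.7, -1, -1, -1, -1, -1, -1, -1],
)

```text
time: 4.95
eef_pos: [0.5132, 0.0694, 0.0437]
tool_rot: [[0.379, 0.925, 0.001], [0.925, -0.379, -0.0], [0.0, 0.001, -1.0]]
wrist_force: [2.2, -2.2, 3.6]
finger_gap: 0.347
grip_force: 59.9
```

```bash
python3 go.py .5127 .0694 .043 68
```

```text
d [-0.02 -0.05  0.07] twist -0.28 at [0.5132 0.0694 0.0437] 67.72 t 4.95 q6 24.052844842582612 F [ 2.2 -2.2  3.6] gap 0.3465952311703957 59.91383977700025
```

Gripped across the flats (gap about 29.5 mm). Lift.

>>> move_arm(
  delta_pos=[
    [0, 0, -0.5],
    [0, 0, -1.5],
    [0, 0, -3.5],
    [0, 0, -6],
    [0, 0, -8.5],
    [0, 0, -10],
    [0, 0, -11],
    [0, 0, -11],
  ],
  twist=[0, 0, 0, 0, 0, 0, 0, 0],
  grip=[-1, -1, -1, -1, -1, -1, -1, -1],
)

```text
time: 5.75
eef_pos: [0.5131, 0.0696, 0.1544]
tool_rot: [[0.379, 0.925, 0.002], [0.925, -0.379, 0.0], [0.001, 0.001, -1.0]]
wrist_force: [0.1, 0.7, -3.3]
finger_gap: 0.34
grip_force: 59.5
```

```bash
python3 go.py .5614 -.2278 .15 -45
python3 - <<'E'
from h import *
p,d=bot.grab_frame("scene");cv2.imwrite("pics/s2.png",p[:,:,::-1])
E
```

```text
d [-25.69  15.74   0.44] twist 112.72 at [0.5131 0.0696 0.1544] 67.72 t 5.75 q6 24.052818383201664 F [ 0.1  0.7 -3.3] gap 0.34049833660173556 59.458384229801595
```

View pics/s2.png

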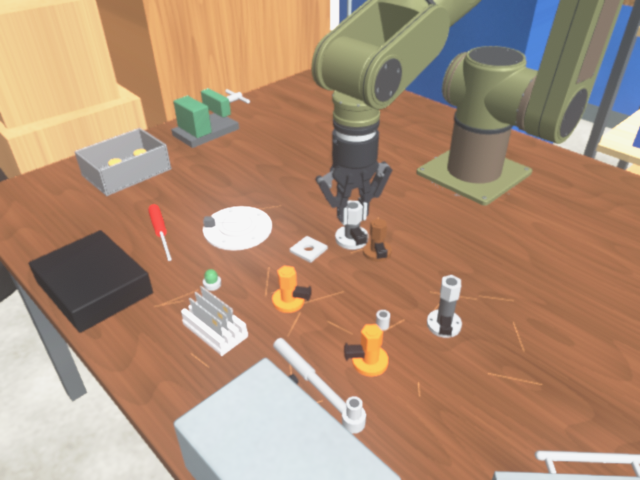

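The short sender hangs upright in the fingers at (352,225). Moving over the seat while turning.

>>> move_arm(
  delta_pos=[
    [-1.5, 0.9, 0],
    [-3, 1.8, 0],
    [-5, 3, 0],
    [-7, 4.3, 0],
    [-9, 5.5, 0],
    [-11, 6.7, 0],
    [-13, 8, 0],
    [-15, 9.2, 0],
  ],
  twist=[6, 13, 21, 29, 37, 45, 53, 60],
  grip=[-1, -1, -1, -1, -1, -1, -1, -1],
)

```text
time: 6.6
eef_pos: [0.5399, -0.1048, 0.1511]
tool_rot: [[0.992, 0.129, -0.004], [0.129, -0.992, 0.001], [-0.003, -0.002, -1.0]]
wrist_force: [0.3, 0.0, -2.4]
finger_gap: 0.341
grip_force: 59.5
```

```bash
python3 go.py .5614 -.2278 .15 -45
```

```text
d [ 0.55 12.47  0.08] twist 52.41 at [ 0.5399 -0.1048  0.1511] 7.41 t 6.6 q6 66.00602915226452 F [ 0.3  0.  -2.4] gap 0.3410940154420214 59.510402767919004
```

>>> move_arm(
  delta_pos=[
    [0.1, 2, 0],
    [0.2, 4, 0],
    [0.3, 6, 0],
    [0.4, 8, 0],
    [0.4, 9.8, 0],
    [0.5, 11.3, 0],
    [0.5, 12.2, 0],
    [0.5, 12.5, 0],
  ],
  twist=[8, 16, 24, 32, 39, 45, 50, 52.4],
  grip=[-1, -1, -1, -1, -1, -1, -1, -1],
)

```text
time: 7.4
eef_pos: [0.5617, -0.2279, 0.1508]
tool_rot: [[0.708, -0.706, -0.004], [-0.706, -0.708, 0.002], [-0.004, 0.001, -1.0]]
wrist_force: [-0.3, 1.0, -2.0]
finger_gap: 0.339
grip_force: 59.5
```

>>> move_arm(
  delta_pos=[
    [0, 0, 2],
    [0, 0, 4],
    [0, 0, 5],
    [0, 0, 5.5],
    [0, 0, 5.5],
    [0, 0, 5.5],
    [0, 0, 5.5],
    [0, 0, 5.5],
  ],
  twist=[0, 0, 0, 0, 0, 0, 0, 0],
  grip=[-1, -1, -1, -1, -1, -1, -1, -1],
)

```text
time: 8.2
eef_pos: [0.5633, -0.2277, 0.0995]
tool_rot: [[0.711, -0.703, 0.002], [-0.703, -0.711, -0.001], [0.002, -0.001, -1.0]]
wrist_force: [0.3, -0.1, -1.6]
finger_gap: 0.343
grip_force: 59.6
```

```bash
python3 go.py .5614 -.2278 .065 -45
python3 - <<'E'
from h import *
L=[]
for n in("scene","top"):
    p,d=bot.grab_frame(n);u=proj(n,[.5614,-.2278,.03])[0].astype(int);print(n,u)
    L.append(cv2.resize(p[u[1]-50:u[1]+50,u[0]-50:u[0]+50,::-1],(400,400),interpolation=2))
cv2.imwrite("pics/s3.png",np.hstack(L))
E
```

```text
d [-0.14  0.15  3.45] twist 0.32 at [ 0.5633 -0.2277  0.0995] -44.68 t 8.2 q6 107.61202291093593 F [ 0.3 -0.1 -1.6] gap 0.34281048436998574 59.5680080819875
scene [237 217]
top [445 220]
```

View pics/s3.png

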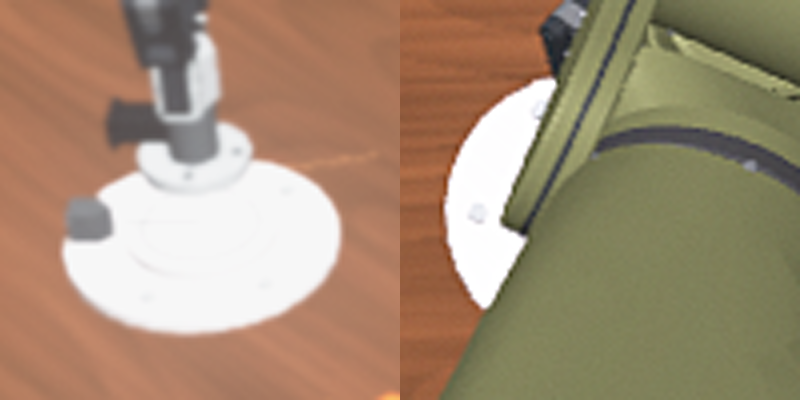

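The scene half shows the sender hanging above the seat, flange centred at about (194,155) and connector to the left, over the index at (88,218). In the top half the arm hides it. Check the in-hand offset in the scene view.

Run:
```python
from h import *
G=lambda x,y:[187+(x+.5)/4-.5,167+(y+.5)/4-.5]
print("flange ctr", plane("scene",[G(194,154)],.0658), "circle ctr",plane("scene",[G(197,222),G(137,222),G(260,222)],.016))
# flange ellipse (top face edge) in saved crop: left/right extremes
p=cv2.imread("pics/s3.png")[:,:400]
print("proj expected flange ctr if at TCP",(proj("scene",[.5633,-.2277,.0658])-[187,167])*4, "seat",(proj("scene",[.5614,-.2278,.016])-[187,167])*4, "idx",(proj("scene",[.5614+.047*.707,-.2278-.047*.707,.028])-[187,167])*4)
```

```text
flange ctr [[ 0.56496249 -0.22591359  0.0658    ]] circle ctr [[ 0.56374884 -0.23338612  0.016     ]
 [ 0.58749557 -0.25656901  0.016     ]
 [ 0.53882779 -0.20904797  0.016     ]]
proj expected flange ctr if at TCP [[192.98200585 149.90422829]] seat [[205.05837867 223.04125703]] idx [[117.41308409 204.80718112]]
```

Run:
```python
from h import *
from scipy.optimize import least_squares as L
v,u=np.mgrid[:480,:640]
for n in("top","scene"):
    p=cv2.imread(f"pics/{n}0.png");g=cv2.cvtColor(p,6).astype(float)
    P=plane(n,np.c_[u.ravel(),v.ravel()],.016).reshape(480,640,3)[...,:2]
    c0=np.array([.562,-.229]);r=np.hypot(*(P-c0).transpose(2,0,1))
    w=np.clip(cv2.GaussianBlur(g,(0,0),4)-g,0,None)
    ang=np.degrees(np.arctan2(P[...,1]-c0[1],P[...,0]-c0[0]))
    m=(r>.028)&(r<.038)&(w>1.5)&(abs(ang+45)>25)
    s=L(lambda c:(np.hypot(*(P[m]-c[:2]).T)-.033)*np.sqrt(w[m]),c0,loss="soft_l1",f_scale=.003).x
    print(n,"ring",m.sum(),s.round(4))
    m=(r>.008)&(r<.03)&(w>1.5);d=P[m]-s;print(" line yaw",np.degrees(np.arctan2(*(d*w[m][:,None]).sum(0)[::-1])),m.sum())
    b=((p.min(2)>190)&(np.hypot(*(P-c0).transpose(2,0,1))<.1)).astype(np.uint8)
    k=max(cv2.findContours(b,0,1)[0],key=cv2.contourArea)[:,0];R=plane(n,k,.008)[:,:2]
    a=np.degrees(np.arctan2(*(R-c0).T[::-1]));cam=-bot.camera_info(n)["R"].T@bot.camera_info(n)["t"]
    far=(R-c0)@(cam[:2]-c0)<0;far&=abs(a+45)>20
    print(" rim",L(lambda c:np.hypot(*(R[far]-c[:2]).T)-.075,c0,loss="soft_l1",f_scale=.001).x.round(4))
    # steel head top centre before (75mm) by grey threshold handled earlier
print("flange of sender, scene:")
p=cv2.imread("pics/scene0.png");h=cv2.cvtColor(p,cv2.COLOR_BGR2HSV)
m=((h[...,1]<60)&(h[...,2]>110)).astype(np.uint8);q=proj("scene",[.5127,.0694,.01])[0]
P=plane("scene",np.c_[u.ravel(),v.ravel()],.01).reshape(480,640,3)[...,:2]
k=[c for c in cv2.findContours(m,0,1)[0] if cv2.contourArea(c)>300 and np.hypot(*(c[:,0].mean(0)-q))<30][0][:,0]
R=plane("scene",k,.01)[:,:2];d=R-[.5127,.0694];ok=abs(np.hypot(*d.T)-.03)<.006
print(L(lambda c:np.hypot(*(R[ok]-c).T)-.030,[.5127,.0694],loss="soft_l1",f_scale=.001).x.round(4),ok.sum())
```

```text
top ring 121 [ 0.562 -0.228]
 line yaw -49.694280502395074 21
 rim [ 0.5603 -0.2261]
scene ring 11 [ 0.5633 -0.2325]
 line yaw 35.35347689318223 17
 rim [ 0.5636 -0.2299]
flange of sender, scene:
[0.516  0.0683] 52
```

```bash
python3 go.py .5617 -.2282 .066 -45
```

```text
d [-0.06  0.14  3.31] twist 0.32 at [ 0.5631 -0.2276  0.0991] -44.68 t 8.3 q6 107.61178349055939 F [-0.2  0.2 -3.2] gap 0.34266833402322744 59.568337546661496
```

>>> move_arm(
  delta_pos=[
    [-0.1, 0.1, 0.5],
    [-0.1, 0.1, 1.2],
    [-0.1, 0.1, 2],
    [-0.1, 0.1, 2.6],
    [-0.1, 0.1, 3],
    [-0.1, 0.1, 3.2],
    [-0.1, 0.1, 3.3],
    [-0.1, 0.1, 3.3],
  ],
  twist=[0.3, 0.3, 0.3, 0.3, 0.3, 0.3, 0.3, 0.3],
  grip=[-1, -1, -1, -1, -1, -1, -1, -1],
)

```text
time: 9.1
eef_pos: [0.5614, -0.2275, 0.0654]
tool_rot: [[0.707, -0.707, 0.0], [-0.707, -0.707, -0.0], [0.0, -0.0, -1.0]]
wrist_force: [0.2, 0.8, -2.8]
finger_gap: 0.336
grip_force: 59.6
```

```bash
python3 go.py .5617 -.2282 .0597 -45
```

```text
d [0.07 0.03 0.57] twist 0.02 at [ 0.5614 -0.2275  0.0654] -44.98 t 9.1 q6 107.8506099459467 F [ 0.2  0.8 -2.8] gap 0.3358445561907988 59.56666172482073
```

Now slowly down in small steps, watching the force.

>>> move_arm(
  delta_pos=[
    [0, 0, 0.1],
    [0.1, 0, 0.2],
    [0.1, 0, 0.3],
    [0.1, 0, 0.35],
    [0.1, 0, 0.4],
    [0.1, 0, 0.45],
    [0.1, 0, 0.5],
    [0.1, 0, 0.5],
  ],
  twist=[0, 0, 0, 0, 0, 0, 0, 0],
  grip=[-1, -1, -1, -1, -1, -1, -1, -1],
)

```text
time: 9.9
eef_pos: [0.562, -0.2281, 0.0602]
tool_rot: [[0.707, -0.707, -0.0], [-0.707, -0.707, 0.0], [-0.0, 0.0, -1.0]]
wrist_force: [-0.2, 0.4, -3.5]
finger_gap: 0.343
grip_force: 59.6
```

>>> move_arm(
  delta_pos=[
    [0, 0, 0.02],
    [0, 0, 0.04],
    [0, 0, 0.06],
    [0, 0, 0.06],
    [0, 0, 0.06],
    [0, 0, 0.06],
    [0, 0, 0.06],
    [0, 0, 0.06],
  ],
  twist=[0, 0, 0, 0, 0, 0, 0, 0],
  grip=[-1, -1, -1, -1, -1, -1, -1, -1],
)

```text
time: 10.7
eef_pos: [0.5621, -0.2281, 0.0598]
tool_rot: [[0.707, -0.707, 0.0], [-0.707, -0.707, -0.0], [0.0, -0.0, -1.0]]
wrist_force: [0.0, -0.2, -3.6]
finger_gap: 0.345
grip_force: 59.8
```

>>> move_arm(
  delta_pos=[
    [0, 0, 0.02],
    [0, 0, 0.03],
    [0, 0, 0.04],
    [0, 0, 0.05],
    [0, 0, 0.06],
    [0, 0, 0.06],
    [0, 0, 0.06],
    [0, 0, 0.06],
  ],
  twist=[0, 0, 0, 0, 0, 0, 0, 0],
  grip=[-1, -1, -1, -1, -1, -1, -1, -1],
)

```text
time: 11.5
eef_pos: [0.5621, -0.2282, 0.0597]
tool_rot: [[0.707, -0.707, -0.0], [-0.707, -0.707, -0.0], [0.0, 0.0, -1.0]]
wrist_force: [-4.1, 0.9, 5.5]
finger_gap: 0.344
grip_force: 60.3
```

Contact (+5 N). Open gently.

>>> move_arm(
  delta_pos=[
    [0, 0, 0],
    [0, 0, 0],
    [0, 0, 0],
    [0, 0, 0],
    [0, 0, 0],
    [0, 0, 0],
    [0, 0, 0],
    [0, 0, 0],
  ],
  twist=[0, 0, 0, 0, 0, 0, 0, 0],
  grip=[-0.3, -0.2, -0.1, 0, 0.1, 0.2, 0.3, 0.4],
)

```text
time: 12.3
eef_pos: [0.562, -0.2281, 0.0591]
tool_rot: [[0.707, -0.707, 0.0], [-0.707, -0.707, 0.0], [0.0, -0.0, -1.0]]
wrist_force: [0.9, 0.1, 0.5]
finger_gap: 0.7
grip_force: 0.0
```

>>> move_arm(
  delta_pos=[
    [0, 0, -0.5],
    [0, 0, -1.5],
    [0, 0, -3],
    [0, 0, -5],
    [0, 0, -7.5],
    [0, 0, -10.5],
    [0, 0, -13.5],
    [0, 0, -15],
  ],
  twist=[0, 0, 0, 0, 0, 0, 0, 0],
  grip=[0.4, 0.4, 0.4, 0.4, 0.4, 0.4, 0.4, 0.4],
)

```text
time: 13.1
eef_pos: [0.5635, -0.2289, 0.2145]
tool_rot: [[0.707, -0.707, 0.006], [-0.707, -0.707, -0.003], [0.007, -0.002, -1.0]]
wrist_force: [0.0, -0.4, 0.2]
finger_gap: 0.702
grip_force: 0.0
```

>>> move_arm(
  delta_pos=[
    [-3, 6, 0],
    [-5, 10, 0],
    [-6, 14, 0],
    [-8, 18, 0],
    [-8, 20, 0],
    [-8, 20, 0],
    [-8, 20, 0],
    [-8, 20, 0],
  ],
  twist=[0, 0, 0, 0, 0, 0, 0, 0],
  grip=[0.4, 0.4, 0.4, 0.4, 0.4, 0.4, 0.4, 0.4],
)

```text
time: 13.9
eef_pos: [0.3648, -0.3126, 0.2093]
tool_rot: [[0.708, -0.706, 0.0], [-0.706, -0.708, 0.0], [0.0, -0.0, -1.0]]
wrist_force: [-0.2, -0.3, 0.1]
finger_gap: 0.698
grip_force: 0.0
```

Run:
```python
from h import *
L=[]
for n in("scene","top"):
    p,d=bot.grab_frame(n);u=proj(n,[.5614,-.2278,.03])[0].astype(int);print(n,u);cv2.imwrite(f"pics/{n}4.png",p[:,:,::-1])
    L.append(cv2.resize(p[u[1]-50:u[1]+50,u[0]-50:u[0]+50,::-1],(400,400),interpolation=2))
cv2.imwrite("pics/s4.png",np.hstack(L)); print(bot.read_state()["time"])
```

```text
scene [237 217]
top [445 220]
14.0
```

View pics/s4.png

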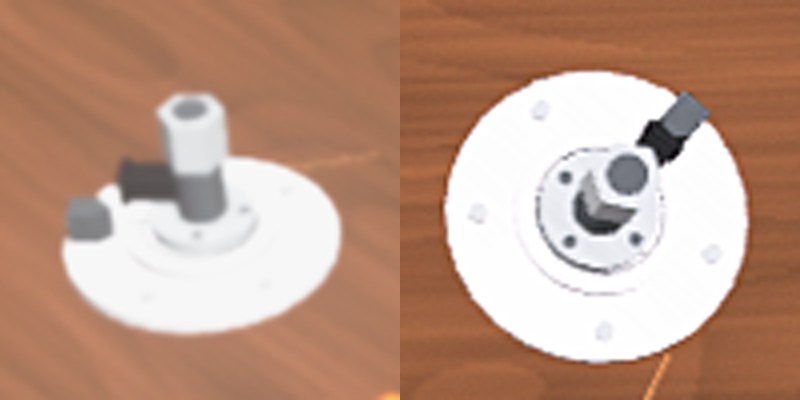

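The sender stands upright on the seat with its connector on the index; in the top half the head is at (628,174), the connector at (662,143) and the block at (686,115). I'll measure centring and yaw.

Run:
```python
from h import *
n="top";Q=lambda x,y:[395+(x-400+.5)/4-.5,170+(y+.5)/4-.5]
print("head",plane(n,[Q(628,174)],.091)[0].round(4))
p=cv2.imread("pics/top4.png");u0,v0=395,170
a=cv2.resize(p[205:245,420:470],(800,640),interpolation=cv2.INTER_CUBIC);cv2.imwrite("pics/s5.png",a[:600])
g=p.max(2);v,u=np.mgrid[:480,:640]
for nm,z,lo,hi in(("conn",.052,0,50),("idx",.028,60,130)):
    P=plane(n,np.c_[u.ravel(),v.ravel()],z).reshape(480,640,3)
    m=(g>=lo)&(g<hi);c=np.array([.562,-.228]);d=P[...,:2]-c
    ax=d@[.7071,-.7071];la=d@[.7071,.7071]
    for s in np.arange(.024,.076,.004):
        k=m&(abs(ax-s)<.002)&(abs(la)<.016)
        if k.sum()>3:print(nm,s.round(3),k.sum(),(la[k].mean()*1000).round(2))
```

```text
head [ 0.5607 -0.2265  0.091 ]
conn 0.028 8 -0.66
conn 0.032 18 0.66
conn 0.036 12 0.56
conn 0.04 8 -1.91
idx 0.024 16 1.22
idx 0.028 5 2.05
idx 0.036 7 2.2
idx 0.048 6 4.09
idx 0.052 7 4.61
idx 0.056 13 -0.47
idx 0.06 14 -0.28
idx 0.064 13 0.65
idx 0.068 8 0.65
idx 0.072 6 -0.7
```

View pics/s5.png

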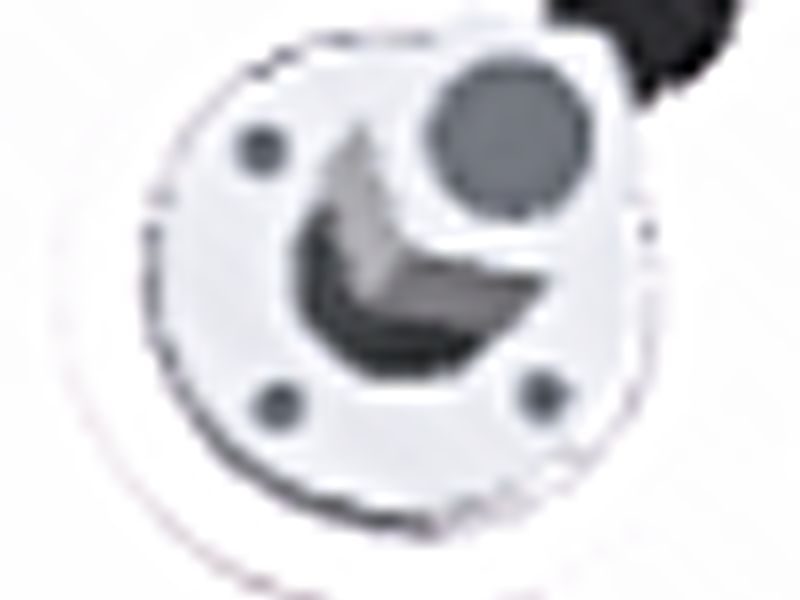

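The enlarged view shows the flange concentric inside the 66 mm circle, to within about 1 mm. Connector and index lie on the same line.

```bash
python3 -c "
from rig import bot
print(bot.sign_off())"
```

```text
the job is handed in; nothing more can be done
None
```

The short sender is standing upright on the seat, about 1 mm from centre with its connector in line with the index block; I set it down with about 5 N of contact force, did not touch the tall sender, and handed the job in at about 14 s.

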